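# Drive a castor sleeve out of a sofa-foot block

## Robot

A 6-joint arm with a two-finger parallel gripper is mounted at the origin on the work surface; the furniture and walls round the work are solid. World frame = base frame: x ahead of the robot, y to its left, z up, the work surface at z = 0. Lengths are in m, angles in degrees, forces in N, time in s.
With the tool pointing down it reaches from about 0.4 to 0.825 m from the base axis. Payload 7 kg.
Tool frame: the origin (TCP) lies at the very end of the fingers, on their centre line; the grasp point (between the pads) lies 19 mm behind it; z points along the fingers, y is the line along which they close (so a half turn about z gives the same grasp; the last joint's range is limited). The gripper opens to 88 mm and grips with 3 to 60 N. Pads are 19 mm wide; open, the fingers measure 130 mm over their backs; the gripper's body (78 mm by 193 mm) begins 47 mm behind the grasp point.
Start: joints at [-58.321, 20.546, 0.682, 0, -70.136, -16.507], TCP at [0.177, -0.651, 0.227] pointing down, gripper open.
Joint ranges: [-176.03, 176.03], [-82.01, 121.73], [-58.28, 71.71], [-173.87, 95.51], [-174.79, -0.11], [-173.66, 173.66]. Speed limits (degrees/s): [136.94, 136.94, 172.46, 180, 180, 180].

## Interface

Orientations are given as [roll, pitch, yaw] about the fixed x, y, z axes, in that order (R = Rz(yaw) Ry(pitch) Rx(roll)).
In Python, from plant import r gives the robot as it stands. The module is installed in compiled form; this text tells all that it offers.
- The arm moves only by the tool jog_arm, never from a script. Its arguments are lists of equal length, an entry for each row: "travel": the shift along the tool's x, y, z each as a share of 50 cm, from -1 to 1, a list of three; "dr": the turn, a rotation vector about the tool's x, y, z each as a share of 360 degrees, from -1 to 1, a list of three; "claw": the opening, from 0 (shut) to 1 (fully open). A call has exactly 10 rows; each row is the pose to reach, as a shift and turn from the pose commanded when the call began, along the tool's axes at that moment, turning the shorter way round; what a row does not reach only later rows make up. A row lasts 1/8 s, in which the tool goes at most 62.5 mm and 10.7 degrees, less where a joint would pass 70% of its speed; a pose out of reach is approached as far as the arm can. A call with a number of a shift or a turn outside -1 to 1 is refused whole. A call with a gripper value outside its range is refused whole. The fingers move at their own pace and stop on an object; "newtons" is the grip in N (left out, the last holds). Time passes only in rows, so rows that repeat a pose let the fingers close, or fill a call up. It gives the time, the measured TCP pose, the force, the opening and the grip force at its end, in the units of the state.
- r.get_state(): the state, without advancing time (a new reading comes with each control period).
- r.capture(name): name is "scene" or "top"; returns a dict with "pixels" (480x640x3 uint8, red, green, blue), "range_z" (480x640 float32, m along the optical axis (not along the pixel's ray), 0 where there is no reading), "fx", "fy", "cx", "cy" (pixels), "position" and "attitude" of the camera in the world. Camera axes: x right, y up, looking along -z (the intrinsics and any distortion apply to the point x, -y, -z); pixel columns grow to the right and rows downward; lengths in m; the calibration is good to about 2 mm. A picture is of the moment at which its call begins.
- r.close_job(): hands the job in; it is judged then, once.
Trained networks look in the newest picture that a camera, given by its name, has taken for a name from the list of things; names that differ only in an ending like _2 or _b are one class to them, and where a whole thing is asked for, a point or a joint stands for the part that bears it (a point fixed in the world has none). Each returns a list of dicts, best first, with "conf" (0 to 1); they miss things now and then, are a little off and sometimes report something else, mostly with a low value. They report only what shows in the picture. A call takes as long as a camera call. They do not tell look-alikes from the thing itself.
- r.boxes_of(name, camera): "extent" ([left, top, right, bottom] in pixels, round what is visible of it).
- r.regions_of(name, camera): "pixels" (480x640 bool, what is visible of it) and "extent" ([left, top, right, bottom] in pixels, round what is visible of it).
- r.tip_of(name, camera): "at" ([column, row] in pixels: a listed point, or the origin of a listed thing).
The state is a dict: "time_s": time; "joints": joint angles; "qd": joint speeds; "joint_torque": joint torques, N m; "tcp_pos": TCP position; "eef_rot": TCP orientation; "contact_force": force on the tool from outside, world axes, zero at the start; "moment": the same for the moment, N m; "gripper_width": finger opening in m; "gripper_force": force on a finger pad.
Only numpy, scipy, OpenCV 4.12 (cv2) and the standard library are available. Lean on these libraries where they do the work, as an engineer would, in place of code of your own. Each camera call takes 0.05 s, during which the arm holds its last target. There are 200 camera calls.

## Task

Drive the old castor sleeve out of the wooden block that is clamped in the steel stand: take the thicker of the two drifts from the wooden rack, feel its nose into the bore from above, and push the sleeve down, slowly, until it is right out and stands on the foot of the stand. Work by steady hand pressure, never loading the stand or the work with more than 40 N, or the block splits. Then hang the thick drift back in any hole of the rack and leave the thin one hanging there.

Things in the scene. Friction and masses are not known exactly. Their poses are not given: they have to be found in the camera images.
- stand: Fixed dark steel push-out stand, foot 100 (x) x 190 (y) x 12 mm; origin at the centre of its underside, z up. Two 45 mm high cheeks carry a beech block 70 (x) x 118 (y) x 36 mm (top 93 mm above the bench), held by an aluminium strap over each y end. The straps (7 mm thick) end 38 mm from the centre; studs and wing nuts, 81 mm from it, reach 119 mm above the bench.
- work_top (a point): Point on the stand's upright centre line at the height of the block's top face, axes as the stand. Through the block goes an upright bore of 18.5 mm diameter, mouth chamfered 1 mm, the sleeve in it. The block was set by eye: square to the stand, but the bore's mouth is off this point by up to 14 mm along the stand's y and up to 5 mm along its x. It stays put while worked on.
- sleeve (a joint): How far the steel sleeve is driven down, m. Tube 18.4 mm outside, 11.2 inside, 35 long, with a 27 mm flange below the block. At 0 its upper end is 4 mm below the block's top face; starts at 0 to 0.008; at 0.032 it leaves the block; at 0.042 it stands on the foot and stops (upper end 46 mm below that face). Slides stiffly: 7 N plus 0.25 N per mm/s; stays where left.
- rack: Fixed plywood tool rack, 56 (x) x 235 (y) x 95 mm high; origin at the centre of its underside, z up. Its 12 mm top board has three 20 mm through holes on the line x = 0, at y = -75, 0 and +75 mm; the space below is open.
- thick_drift_grip (a point): Centre of the wooden handle of the thick drift: eight-sided, 26 mm across flats (flats face its x and y), 62 mm long (31 mm each way along z). Below it a steel rod of 16.6 mm diameter, 75 mm long, nose chamfered 2 mm. z points from nose to handle. About 0.2 kg. It hangs upright in an outer hole of the rack, the handle's lower end on the board.
- thick_drift_nose (a point): Centre of the flat nose of the thick drift, 106 mm below the centre of its handle, axes as above.
- thin_drift_grip (a point): Centre of the handle of the thin drift: the same handle, rod of 8 mm diameter and 75 mm long, which would pass through the sleeve. It hangs in the other outer hole of the rack.
Not all that is in view belongs to the job. Leave any blue look-alike of the part that bears thin_drift_grip alone.

How it is judged (in metres and radians):
On the way:
1. the sleeve has been pushed down onto the foot of the stand by the thick drift, whose nose stands in the bore below the block (value of joint sleeve above 0.0395 m and z of thick_drift_nose in the frame of work_top below -0.038 m and horizontal distance between thick_drift_nose and work_top below 0.022 m), for 0.1 s.
At the end, for the whole second after the job is handed in: The sleeve is down on the foot of the stand (within 2.5 mm of its full 42 mm travel); the thick drift hangs upright in one of the rack's holes (handle seated on the board within 5 mm, tilt under 0.15 rad), at rest and released; the thin drift still hangs in the rack likewise (value of joint sleeve above 0.0395 m and z of thick_drift_grip in the frame of rack between 0.121 and 0.131 m and horizontal distance between each of thick_drift_grip, thin_drift_grip and rack below 0.09 m and angle between each of thick_drift_grip, thin_drift_grip's own z axis and vertical below 0.15 rad and linear speed of thick_drift below 0.02 m/s and z of thin_drift_grip in the frame of rack between 0.121 and 0.131 m); the robot touches nothing.
It fails at once if stand, block or sleeve is loaded with more than 40 N (contact force between stand and anything else above 40 N).
It also fails if it takes over 72 s, if anything falls off the work surface, if the arm or the gripper's body presses on something with over 40 N, if the wrist force passes 120 N, or if a joint passes its speed limit or range.

## Working session

There is one attempt and no reset: what is moved stays moved. The work goes in short steps, Python scripts to look and compute and a tool call to move; the robot and the scene stay as the last step left them, time stands still between calls to the robot, and variables do not carry over. Pictures are saved under pics/ and viewed, at most 10 in all, crops included, and the job is handed in when it is done.

Besides the shell and the picture viewer there is one more tool, called after ">>>" by a JSON object that holds its "name" and its "arguments". jog_arm: Moves the arm, as the interface text tells. Its arguments: {"type":"object","properties":{"travel":{"type":"array"},"dr":{"type":"array"},"claw":{"type":"array"},"newtons":{"type":"number"}},"required":["travel","dr","claw"]}

```bash
mkdir -p pics
cat > h.py <<'E'
import numpy as np, cv2
from scipy.spatial.transform import Rotation as R
from plant import r
def att(c):
    a=np.array(c["attitude"],float)
    if a.shape==(3,3): return a
    if a.size==4: return None
    return R.from_euler('xyz',a,degrees=True).as_matrix()
def cloud(c):
    z=c["range_z"]; v,u=np.mgrid[0:480,0:640]
    P=np.stack([(u-c["cx"])/c["fx"]*z,-(v-c["cy"])/c["fy"]*z,-z],-1)
    return P@att(c).T+np.array(c["position"])
E
python3 - <<'E'
from h import *
for n in ["scene","top"]:
    c=r.capture(n); cv2.imwrite(f"pics/{n}0.png",c["pixels"][...,::-1])
    print(n,{k:c[k] for k in c if k not in("pixels","range_z")})
    W=cloud(c); np.save(n+"W.npy",W)
    for t in ["stand","rack","thick_drift_grip","thin_drift_grip","work_top","thick_drift_nose","sleeve"]:
        try:
            print(t,[(np.round(d["at"],1),round(d["conf"],2)) for d in r.tip_of(t,n)][:4],[(np.round(d["extent"]),round(d["conf"],2)) for d in r.boxes_of(t,n)][:4])
        except Exception as e: print(t,e)
print(r.get_state())
E
```

```text
scene {'fx': 622.5823647326541, 'fy': 622.5823647326541, 'cx': 329.3097892865382, 'cy': 243.21645069680866, 'position': array([0.17005947, 0.74311768, 0.76630358]), 'attitude': array([  47.98686515,   -0.19813452, -153.95387338])}
stand [(array([382. , 209.4]), 0.66)] [(array([328., 144., 432., 243.]), 0.9)]
rack [(array([264.2, 346.3]), 0.75), (array([380.8, 168.7]), 0.34)] []
thick_drift_grip [(array([225.4, 322.8]), 0.87)] [(array([214., 305., 239., 374.]), 0.93)]
thin_drift_grip [(array([351.3, 285.4]), 0.72), (array([289.2, 258.5]), 0.57)] [(array([281., 238., 299., 306.]), 0.89), (array([341., 264., 361., 334.]), 0.72)]
work_top [(array([379.4, 168.6]), 0.96), (array([221.7, 326.7]), 0.35)] [(array([324., 140., 430., 241.]), 0.83)]
thick_drift_nose [(array([233.5, 370.7]), 0.77)] [(array([212., 301., 241., 377.]), 0.58)]
sleeve it knows: rack, stand, thick_drift_grip, thick_drift_nose, thin_drift_grip, work_top
top {'fx': 572.4721326259355, 'fy': 572.4721326259355, 'cx': 314.213076956545, 'cy': 232.0848725812665, 'position': array([0.40340861, 0.07858441, 1.06447317]), 'attitud
[... 653 characters left out ...]
, work_top
{'time_s': 1.3, 'joints': array([-5.83204061e+01,  2.05459506e+01,  6.81385039e-01,  8.96250965e-05,
       -7.01364607e+01, -1.65095625e+01]), 'qd': array([-0.03442094,  0.07886846, -0.02765247, -0.058943  , -0.05446969,
       -0.00178657]), 'joint_torque': array([-1.70693169e-03, -5.82388258e+01,  2.93287969e+01,  7.00266570e+00,
        1.22613527e-02, -7.90227062e-06]), 'tcp_pos': array([ 0.17663832, -0.65144689,  0.22656179]), 'eef_rot': array([ 1.79999040e+02, -3.72467072e-04, -1.64829938e+02]), 'contact_force': array([-0.48095675, -0.49005239, -0.32482179]), 'moment': array([-0.05112266,  0.03935287,  0.01305963]), 'gripper_force': 0.0, 'gripper_width': 0.0877498721235069}
```

View images.

View pics/scene0.png

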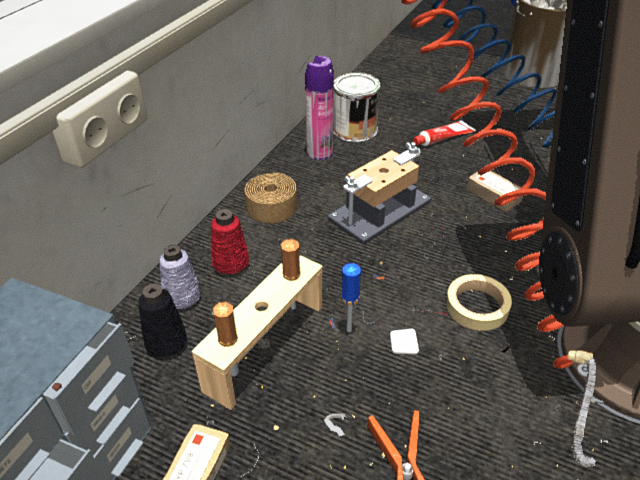

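View pics/top0.png

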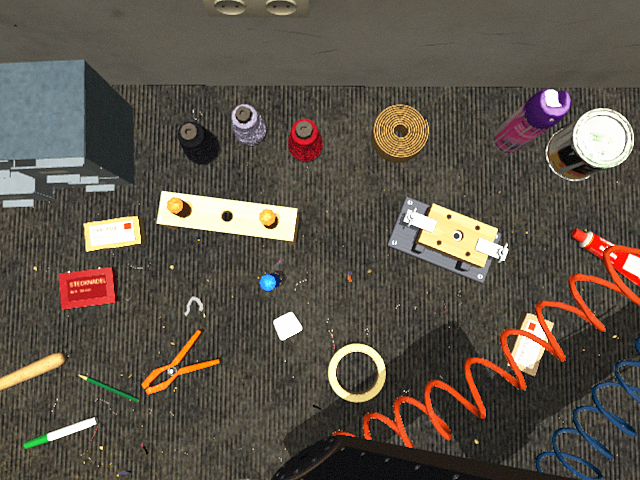

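Run:
```python
from h import *
t=cv2.imread("pics/top0.png"); s=cv2.imread("pics/scene0.png")
a=cv2.resize(t[190:290,380:515],None,fx=4,fy=4,interpolation=cv2.INTER_CUBIC)
b=cv2.resize(s[230:410,185:345],(400,450),interpolation=cv2.INTER_CUBIC)
out=np.zeros((450+0,800,3),np.uint8); out=np.zeros((450,940,3),np.uint8); out[:400,:540]=a; out[:,540:]=b
cv2.imwrite("pics/crop1.png",cv2.resize(out,(800,383)))
T=np.load("topW.npy"); S=np.load("sceneW.npy")
for n,W in(("top",T),("scene",S)):
    def rect(m,l):
        P=W[m]; q=P[:,:2]
        c,(w,h),ang=cv2.minAreaRect((q*1000).astype(np.float32)); print(n,l,m.sum(),np.round(c,1),np.round((w,h),1),round(ang,1),np.round(np.median(P[:,2])*1000,1))
    v,u=np.mgrid[0:480,0:640]
    if n=="top": st=(u>385)&(u<512)&(v>190)&(v<290); ra=(u>150)&(u<303)&(v>185)&(v<250); hs=[(176,206),(268,217),(268,282)]
    else: st=(u>325)&(u<435)&(v>140)&(v<245); ra=(u>190)&(u<326)&(v>235)&(v<410); hs=[(225,309),(290,244),(351,268)]
    z=W[...,2]; rect(st&(abs(z-.093)<.004),"block"); rect(st&(abs(z-.012)<.004),"foot"); rect(ra&(abs(z-.095)<.005),"rack")
    for h in hs:
        m=(np.hypot(u-h[0],v-h[1])<16)&(abs(z-.155)<.010) if h[0] not in(351,) and h!=(268,282) else (np.hypot(u-h[0],v-h[1])<14)&(z>.05)
        if m.any(): rect(m,h)
```

```text
top block 2424 [ 495.9 -154.6] [181.7  70.9] 68.6 91.9
top foot 1788 [ 493.4 -153.6] [189.7 100.2] 68.5 10.8
top rack 3658 [524.1 235.4] [235.3  56.4] 83.0 93.7
top (176, 206) 238 [532.7 309.4] [26.3 25.1] 89.9 155.4
top (268, 217) 224 [515.  160.8] [26.4 24.9] 45.3 155.3
top (268, 282) 309 [415.  126.3] [30.4 93.4] 4.3 134.1
scene block 1314 [ 497.1 -152. ] [182.6  74.1] 68.6 92.2
scene foot 1630 [ 507.2 -216.5] [240.8 328.8] 27.4 11.1
scene rack 4019 [584.1 231.4] [237.1 181.3] 84.1 94.2
scene (225, 309) 349 [533.8 311.7] [26.7 28.2] 86.5 155.5
scene (290, 244) 273 [515.3 163.7] [25.9 28. ] 46.6 155.4
scene (351, 268) 296 [304.4 443.3] [ 26.1 656.5] 21.9 135.3
```

View pics/crop1.png

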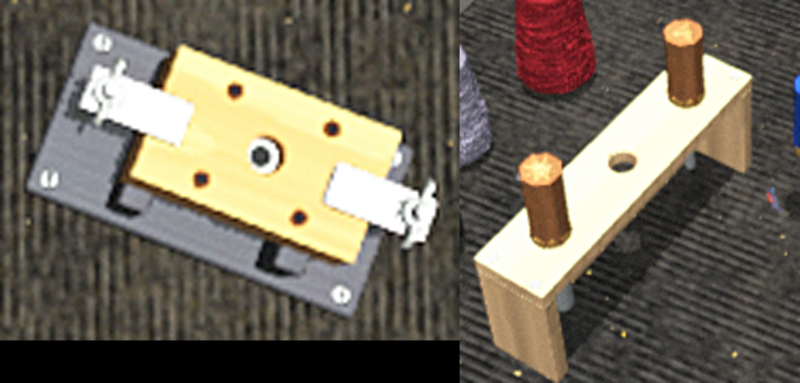

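```bash
cat >> h.py <<'E'
def ontoz(c,u,v,z):
    d=np.stack([(np.asarray(u,float)-c["cx"])/c["fx"],-(np.asarray(v,float)-c["cy"])/c["fy"],-np.ones_like(np.asarray(u,float))],-1)@att(c).T
    p=np.array(c["position"]); return p+d*((z-p[2])/d[...,2])[...,None]
E
python3 - <<'E'
from h import *
C=np.array([.496,-.1535,.093]); ang=np.deg2rad(68.55)
for n in("top","scene"):
    c=r.capture(n); g=c["pixels"].astype(float)
    # rectified view of block top plane, 0.25mm/px, 50x50mm around centre
    k=np.arange(-25,25,.25)/1000; X,Y=np.meshgrid(k,k)
    W=np.stack([C[0]+X,C[1]+Y,np.full_like(X,.093)],-1)
    q=(W-c["position"])@att(c); u=c["fx"]*q[...,0]/-q[...,2]+c["cx"]; v=-c["fy"]*q[...,1]/-q[...,2]+c["cy"]
    v=v if 0 else c["cy"]-c["fy"]*q[...,1]/-q[...,2]
    im=cv2.remap(c["pixels"],u.astype(np.float32),v.astype(np.float32),cv2.INTER_LINEAR)
    cv2.imwrite(f"pics/rect_{n}.png",im[...,::-1])
    hsv=cv2.cvtColor(im,cv2.COLOR_RGB2HSV); m=((hsv[...,1]<70)|(hsv[...,2]<110)).astype(np.uint8)
    N,L,s,ce=cv2.connectedComponentsWithStats(m)
    for i in range(1,N):
        if s[i,4]>200:
            cn=max(cv2.findContours((L==i).astype(np.uint8),0,2)[0],key=cv2.contourArea); (x,y),rad=cv2.minEnclosingCircle(cn)
            print(n,"area",s[i,4]/16,"cen",C[:2]*1000+ce[i]*.25-25,"circ",C[:2]*1000+np.array([x,y])*.25-25,rad*.25)
a=[cv2.resize(cv2.imread(f"pics/rect_{n}.png"),(390,390)) for n in("top","scene")]
cv2.imwrite("pics/rects.png",np.hstack(a))
T=np.load("topW.npy"); S=np.load("sceneW.npy")
for W in(T,S):
    for lo,hi,nm in((.09,.8,"spools/cabinet"),):
        m=(W[...,2]>.1)&(W[...,0]>.4)&(W[...,0]<.70)&(W[...,1]>.1)&(W[...,1]<.48)
        P=W[m]; 
        H=np.zeros((10,13))
        for i,j,z in zip(((P[:,0]-.4)/.03).astype(int),((P[:,1]-.1)/.03).astype(int),P[:,2]): H[min(i,9),min(j,12)]=max(H[min(i,9),min(j,12)],z)
        print((H*1000).astype(int))
E
```

```text
top area 101.1875 cen [ 518.03721433 -170.09249537] circ [ 516.5        -166.36862278] 12.854316711425781
top area 249.25 cen [ 493.89806921 -157.21495737] circ [ 494.01194572 -157.11056137] 9.558052062988281
scene area 1333.875 cen [ 493.42042686 -154.57109221] circ [ 495.875 -153.625] 35.1785888671875
scene area 14.8125 cen [ 517.79219409 -129.72257384] circ [ 516.625 -130.5  ] 4.480886936187744
[[  0 140 137   0   0   0   0   0   0   0   0   0   0]
 [  0   0   0   0   0   0   0   0   0   0   0   0   0]
 [  0   0   0   0   0   0   0   0   0   0   0   0   0]
 [  0 160 159   0   0   0 139   0   0   0   0   0   0]
 [  0 157 158   0   0   0 160 159   0   0   0   0   0]
 [  0   0   0   0   0   0   0   0   0   0   0 228 231]
 [  0   0   0   0   0   0   0   0   0   0 237 237 237]
 [  0   0   0   0   0   0   0   0   0   0 237 238 237]
 [119   0   0   0   0 107 124 121   0   0 236 237 238]
 [119   0   0 113 112 103 123 120   0   0 232 237 237]]
[[  0 139 138   0   0   0   0   0   0   0   0   0   0]
 [  0 138 133   0   0   0   0   0   0   0   0   0   0]
 [  0   0   0   0   0   0   0   0   0   0   0   0   0]
 [  0 158 158   0   0   0 141 148   0   0   0   0   0]
 [  0 159 157   0   0   0 158 159   0   0   0   0   0]
 [  0   0   0   0   0   0   0   0   0   0   0 230 231]
 [  0   0   0   0   0   0   0   0   0   0 235 236 236]
 [  0   0   0   0   0   0   0   0   0   0 235 236 237]
 [119 100   0   0   0 104 123 123   0   0 233 237 236]
 [118   0   0 113 113   0 122 120   0   0   0 236 236]]
```

View pics/rects.png

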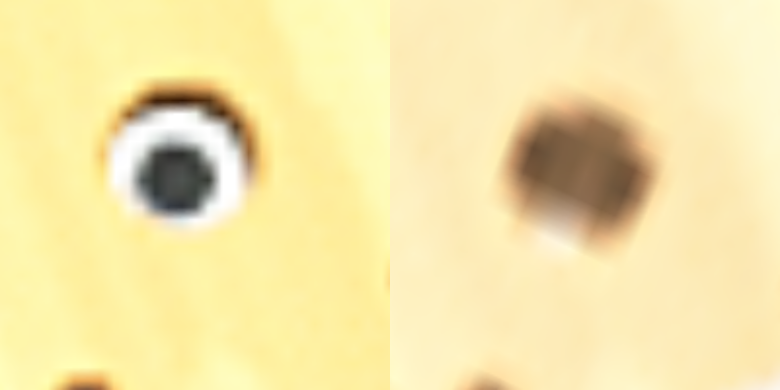

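Run:
```python
import numpy as np
for n in("top","scene"):
    W=np.load(n+"W.npy"); P=W[(W[...,2]>.1)&(W[...,0]>.1)&(W[...,0]<.8)&(W[...,1]>-.8)&(W[...,1]<.1)]
    H=np.zeros((14,18))
    i=((P[:,0]-.1)/.05).astype(int); j=((P[:,1]+.8)/.05).astype(int); np.maximum.at(H,(i.clip(0,13),j.clip(0,17)),P[:,2]); print((H*1000).astype(int))
```

```text
[[   0    0    0    0    0    0    0  102  125  121    0    0    0    0
     0    0    0  266]
 [   0    0    0    0    0    0    0  137  138  119    0    0  106  113
   104    0  426  371]
 [   0    0    0    0    0    0    0  152  135    0  123  121  126  112
   581  563  465    0]
 [   0    0    0    0    0    0    0  145  134  142  128  140  124  649
   646    0    0    0]
 [   0    0    0    0    0    0    0  147  169  164  155  131    0    0
     0    0    0    0]
 [   0    0    0    0    0    0    0  193  199  178  146    0    0    0
     0    0    0    0]
 [   0    0    0    0    0    0    0  129  200  163    0  113    0    0
     0    0    0 1064]
 [   0    0    0    0    0    0    0  151  179    0    0  118  102  101
     0    0    0    0]
 [   0    0    0    0    0    0    0    0    0    0    0    0    0  102
   120    0    0    0]
 [   0    0    0    0    0    0    0    0    0    0    0    0    0    0
     0    0    0    0]
 [   0    0    0    0    0    0    0  121  121  118    0    0    0    0
     0    0    0    0]
 [   0    0    0    0    0    0  116  121  121  216  21
[... 581 characters left out ...]
  0   0   0   0   0   0]
 [201   0   0   0 207 210 196 189 197 176 147   0   0   0   0   0   0   0]
 [196   0   0 210 226 210 232 232 199 163   0 109   0   0   0   0   0   0]
 [  0   0   0 246 245 266 265 237 179   0   0 118 102 101   0   0   0   0]
 [  0   0 232 195 260 268 274 227   0   0   0   0   0 102 119   0   0   0]
 [  0   0 216 243 237 221 261   0   0   0   0   0   0   0   0   0   0   0]
 [  0   0   0   0 251 266   0 120 120 119   0   0   0   0   0   0   0   0]
 [  0   0   0   0   0   0   0 121 120 215 218 209   0   0   0   0   0 117]
 [  0   0   0   0   0   0   0 119 119   0 216 152   0   0   0   0   0 452]
 [  0   0   0   0   0   0   0   0   0   0   0   0   0   0   0   0   0 292]]
```

>>> {"name": "jog_arm", "arguments": {"travel": [[0, 0, -0.115], [0, 0, -0.23], [-0.71, 0.635, -0.23], [-0.71, 0.635, -0.23], [-0.71, 0.635, -0.23], [-0.71, 0.635, -0.23], [-0.71, 0.635, -0.23], [-0.71, 0.635, -0.23], [-0.71, 0.635, -0.23], [-0.71, 0.635, -0.23]], "dr": [[0, 0, 0], [0, 0, 0], [0, 0, -0.188], [0, 0, -0.188], [0, 0, -0.188], [0, 0, -0.188], [0, 0, -0.188], [0, 0, -0.188], [0, 0, -0.188], [0, 0, -0.188]], "claw": [1, 1, 1, 1, 1, 1, 1, 1, 1, 1], "newtons": 40}}

```text
time_s: 2.65
tcp_pos: [0.4372, -0.2498, 0.342]
eef_rot: [-179.9, 0.0, -97.0]
contact_force: [0.4, -1.4, -0.2]
gripper_width: 0.0874
gripper_force: 0.0
```

>>> {"name": "jog_arm", "arguments": {"travel": [[-1, -0.05, 0], [-1, -0.05, 0], [-1, -0.05, 0], [-1, -0.05, 0], [-1, -0.05, 0], [-1, -0.05, 0], [-1, -0.05, 0], [-1, -0.05, 0], [-1, -0.05, 0.1], [-1, -0.05, 0.16]], "dr": [[0, 0, 0], [0, 0, 0], [0, 0, 0], [0, 0, 0], [0, 0, 0], [0, 0, 0], [0, 0, 0], [0, 0, 0], [0, 0, 0], [0, 0, 0]], "claw": [1, 1, 1, 1, 1, 1, 1, 1, 1, 1]}}

```text
time_s: 3.9
tcp_pos: [0.5223, 0.2416, 0.259]
eef_rot: [179.9, -0.1, -97.1]
contact_force: [0.5, -0.4, 0.1]
gripper_width: 0.088
gripper_force: 0.0
```

>>> {"name": "jog_arm", "arguments": {"travel": [[-0.07, -0.002, 0], [-0.14, -0.005, 0], [-0.14, -0.005, 0.08], [-0.14, -0.005, 0.16], [-0.14, -0.005, 0.23], [-0.14, -0.005, 0.29], [-0.14, -0.005, 0.29], [-0.14, -0.005, 0.29], [-0.14, -0.005, 0.29], [-0.14, -0.005, 0.29]], "dr": [[0, 0, 0], [0, 0, 0], [0, 0, 0], [0, 0, 0], [0, 0, 0], [0, 0, 0], [0, 0, 0], [0, 0, 0], [0, 0, 0], [0, 0, 0]], "claw": [1, 1, 1, 1, 1, 1, 1, 0.25, 0, 0], "newtons": 40}}

```text
time_s: 5.15
tcp_pos: [0.5348, 0.3104, 0.1178]
eef_rot: [-179.9, 0.1, -97.1]
contact_force: [-0.4, -0.1, 1.7]
gripper_width: 0.0635
gripper_force: 0.0
```

>>> {"name": "jog_arm", "arguments": {"travel": [[0, 0, 0], [0, 0, 0], [0, 0, 0], [0, 0, 0], [0, 0, 0], [0, 0, 0], [0, 0, 0], [0, 0, 0], [0, 0, 0], [0, 0, 0]], "dr": [[0, 0, 0], [0, 0, 0], [0, 0, 0], [0, 0, 0], [0, 0, 0], [0, 0, 0], [0, 0, 0], [0, 0, 0], [0, 0, 0], [0, 0, 0]], "claw": [0, 0, 0, 0, 0, 0, 0, 0, 0, 0]}}

```text
time_s: 6.4
tcp_pos: [0.5344, 0.31, 0.1165]
eef_rot: [180.0, -0.0, -97.1]
contact_force: [-1.5, -0.1, -0.0]
gripper_width: 0.0259
gripper_force: 40.0
```

>>> {"name": "jog_arm", "arguments": {"travel": [[0, 0, -0.06], [0, 0, -0.14], [0, 0, -0.24], [0, 0, -0.35], [0.05, 0, -0.35], [0.14, -0.005, -0.35], [0.24, -0.01, -0.35], [0.34, -0.015, -0.35], [0.44, -0.02, -0.35], [0.5, -0.02, -0.35]], "dr": [[0, 0, 0], [0, 0, 0], [0, 0, 0], [0, 0, 0], [0, 0, 0], [0, 0, 0], [0, 0, 0], [0, 0, 0], [0, 0, 0], [0, 0, 0]], "claw": [0, 0, 0, 0, 0, 0, 0, 0, 0, 0]}}

```text
time_s: 7.65
tcp_pos: [0.5118, 0.0582, 0.2905]
eef_rot: [179.9, -0.0, -97.2]
contact_force: [0.4, 0.5, -1.4]
gripper_width: 0.0256
gripper_force: 40.0
```

>>> {"name": "jog_arm", "arguments": {"travel": [[0.08, 0, 0], [0.16, -0.005, 0], [0.24, -0.01, 0], [0.32, -0.015, 0], [0.39, -0.02, 0], [0.43, -0.02, 0], [0.44, -0.02, 0], [0.44, -0.02, 0.06], [0.44, -0.02, 0.1], [0.44, -0.02, 0.1]], "dr": [[0, 0, 0], [0, 0, 0], [0, 0, 0], [0, 0, 0], [0, 0, 0], [0, 0, 0], [0, 0, 0], [0, 0, 0], [0, 0, 0], [0, 0, 0]], "claw": [0, 0, 0, 0, 0, 0, 0, 0, 0, 0]}}

```text
time_s: 8.9
tcp_pos: [0.4943, -0.1584, 0.2397]
eef_rot: [179.8, -0.0, -97.1]
contact_force: [0.2, 0.6, -1.6]
gripper_width: 0.0262
gripper_force: 40.0
```

Run:
```python
from h import *
a=[]
for n,box in(("scene",(330,60,470,200)),("top",(390,150,530,290))):
    c=r.capture(n); l,t,R_,b=box
    a.append(cv2.resize(c["pixels"][t:b,l:R_,::-1],(400,400),interpolation=cv2.INTER_CUBIC))
    for p in("thick_drift_nose","thick_drift_grip"): print(n,p,[(np.round(d["at"],1),round(d["conf"],2)) for d in r.tip_of(p,n)][:3])
    np.savez(n+"1.npz",**c)
cv2.imwrite("pics/above.png",np.hstack(a))
s=r.get_state(); print(s["time_s"],s["tcp_pos"],s["eef_rot"],s["contact_force"])
# predicted bore pixel
for n,B in(("scene",(.4954,-.1566,.093)),("top",(.4941,-.1587,.093))):
    c=np.load(n+"1.npz");
```

```text
scene thick_drift_nose [(array([387.7, 146.6]), 0.75)]
scene thick_drift_grip [(array([387.6,  96.1]), 0.57)]
top thick_drift_nose []
top thick_drift_grip []
9.2 [ 0.49618125 -0.15869954  0.24244615] [-1.79915145e+02  9.72480965e-03 -9.71352425e+01] [ 0.64229072  1.33558472 -1.76485859]
```

View pics/above.png

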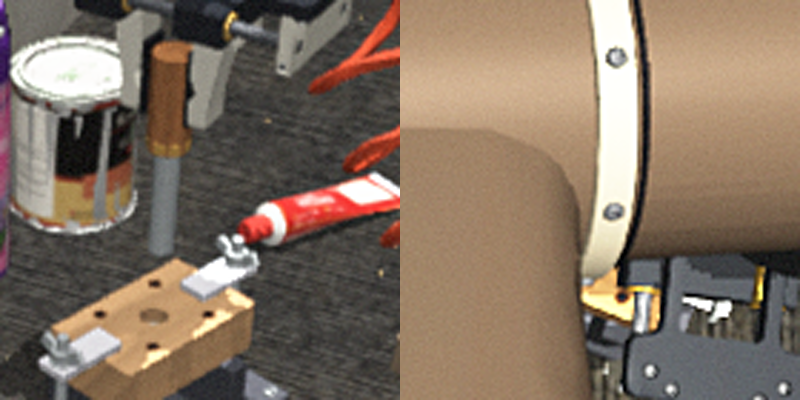

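Run:
```python
from h import *
c=dict(np.load("scene1.npz")); W=cloud(c); v,u=np.mgrid[0:480,0:640]
def rep(nm,lo,hi,rad):
    m=(abs(u-388)<14)&(v>70)&(v<155)&(W[...,2]>lo)&(W[...,2]<hi)&(np.hypot(W[...,0]-.496,W[...,1]+.157)<.02)
    m=cv2.erode(m.astype(np.uint8),np.ones((1,3)))>0
    P=W[m]; from scipy.optimize import least_squares
    s=least_squares(lambda p:np.hypot(P[:,0]-p[0]-p[2]*(P[:,2]-.15),P[:,1]-p[1]-p[3]*(P[:,2]-.15))-rad,[.495,-.158,0,0],loss='soft_l1',f_scale=.001)
    print(nm,m.sum(),np.round(s.x,4),"rms",np.sqrt(np.mean(s.fun**2)))
rep("rod",.147,.21,.0083); rep("both?",.225,.275,.0135)
# rod edges per row in the picture -> centre column
g=cv2.cvtColor(c["pixels"],cv2.COLOR_RGB2GRAY).astype(float)
for row in range(118,150,4):
    m=(abs(W[row,:,2]-.17)<.045)&(abs(np.arange(640)-388)<15)&(np.hypot(W[row,:,0]-.496,W[row,:,1]+.157)<.02); k=np.flatnonzero(m); print(row,k.min() if k.size else None,k.max() if k.size else None)
# bore in current picture
C=np.array([.4955,-.1566]); k=np.arange(-20,20,.2)/1000; X,Y=np.meshgrid(k,k)
q=(np.stack([C[0]+X,C[1]+Y,np.full_like(X,.093)],-1)-c["position"])@att(c)
uu=c["fx"]*q[...,0]/-q[...,2]+c["cx"]; vv=c["cy"]-c["fy"]*q[...,1]/-q[...,2]
im=cv2.remap(c["pixels"],uu.astype(np.float32),vv.astype(np.float32),cv2.INTER_CUBIC)
gr=im.mean(2); print("gray pcts",np.percentile(gr,[2,10,50,90]))
m=(gr<.5*(np.percentile(gr,2)+np.median(gr))).astype(np.uint8); N,L,s,ce=cv2.connectedComponentsWithStats(m)
for i in range(1,N):
    if s[i,4]>300: print("dark",s[i,:4]*.2,s[i,4]*.04,C*1000+ce[i]*.2-20, "bbox cen",C*1000+(s[i,:2]+s[i,2:4]/2)*.2-20)
# where does the predicted nose centre show
for z in (.141,.143,.145): print(z,ontoz(c,387.7,146.6,z))
```

```text
rod 221 [ 0.4934 -0.1574  0.0123  0.009 ] rms 0.0015454932427918613
both? 392 [ 0.4922 -0.1585  0.0274  0.0162] rms 0.002009710018182042
118 384 392
122 384 392
126 383 392
130 383 391
134 383 391
138 382 391
142 382 391
146 382 390
gray pcts [ 90.         104.33333333 151.         158.        ]
dark [10.2 12.2 19.2 17. ] 233.20000000000002 [ 495.38651801 -156.68610635] bbox cen [ 495.3 -155.9]
0.141 [ 0.4929122  -0.16363036  0.141     ]
0.143 [ 0.49187958 -0.16073018  0.143     ]
0.145 [ 0.49084695 -0.15782999  0.145     ]
```

Run:
```python
from h import *
c=dict(np.load("scene1.npz"))
def px(p):
    q=(np.array(p)-c["position"])@att(c); return c["fx"]*q[0]/-q[2]+c["cx"],c["cy"]-c["fy"]*q[1]/-q[2]
for z in(.143,.18): print(z,px((.4954,-.1564,z)),px((.4944,-.1564,z)))
P=c["pixels"].mean(2)
for row in (136,140,144,146,148,150): print(row,P[row,377:397].astype(int))
print(P[128:158,386].astype(int))
```

```text
0.143 (np.float64(384.98606722967554), np.float64(147.31124274022324)) (np.float64(385.49990972612466), np.float64(147.4476834026894))
0.18 (np.float64(386.3128163221033), np.float64(129.5808353569335)) (np.float64(386.83862951050116), np.float64(129.71512050419597))
136 [ 61  70  73  71  69  75 104 115 117 120 126 117 120 104  92  66  65  72
  78  74]
140 [ 78  73  69  63  69  81 108 119 117 120 121 118 114  96  76  61  60  58
  64  61]
144 [ 64  60  71  76  84  93 106 121 119 124 124 117 110 101  86  93  83  73
  75  73]
146 [ 70  71  70  81  86 101 112 118 121 123 122 119 112  91  57  61  63  58
  65  68]
148 [ 72  67  71  74  75  80  98 115 121 128 115 105  96  81  68  73  73  65
  60  66]
150 [ 67  60  61  65  66  65  63  67  65  58  53  56  64  94 115 101  60  54
  56  70]
[121 118 116 117 120 124 120 124 120 124 124 123 120 121 122 127 124 127
 123 129 128 100  58  58  68 123 173 177 177 172]
```

>>> {"name": "jog_arm", "arguments": {"travel": [[-0.001, -0.002, 0], [-0.002, -0.004, 0], [-0.002, -0.004, 0.03], [-0.002, -0.004, 0.06], [-0.002, -0.004, 0.08], [-0.002, -0.004, 0.088], [-0.002, -0.004, 0.091], [-0.002, -0.004, 0.094], [-0.002, -0.004, 0.096], [-0.002, -0.004, 0.096]], "dr": [[0, 0, 0], [0, 0, 0], [0, 0, 0], [0, 0, 0], [0, 0, 0], [0, 0, 0], [0, 0, 0], [0, 0, 0], [0, 0, 0], [0, 0, 0]], "claw": [0, 0, 0, 0, 0, 0, 0, 0, 0, 0]}}

```text
time_s: 10.45
tcp_pos: [0.4979, -0.158, 0.1937]
eef_rot: [-180.0, 0.0, -97.1]
contact_force: [-0.4, -0.5, -2.5]
gripper_width: 0.0256
gripper_force: 40.0
```

Run:
```python
from h import *
c=r.capture("scene"); np.savez("scene2.npz",**c)
cv2.imwrite("pics/near.png",cv2.resize(c["pixels"][110:215,330:450,::-1],(720,630)[:2],interpolation=cv2.INTER_CUBIC)[:600])
S=[]
for i in range(4): s=r.get_state(); S.append(np.r_[s["tcp_pos"],s["contact_force"]])
print(s["time_s"],np.round(S,4))
def px(p):
    q=(np.array(p)-c["position"])@att(c); return c["fx"]*q[0]/-q[2]+c["cx"],c["cy"]-c["fy"]*q[1]/-q[2]
for z in(.093,.12): print(px((.4954,-.1566,z)))
P=c["pixels"].mean(2)
for row in (156,160,164,168): print(row,P[row,375:397].astype(int))
print(P[155:185,385].astype(int))
```

```text
10.5 [[ 0.4979 -0.1581  0.1937 -0.0957  0.4551 -0.6517]
 [ 0.4979 -0.1581  0.1937 -0.0957  0.4551 -0.6517]
 [ 0.4979 -0.1581  0.1937 -0.0957  0.4551 -0.6517]
 [ 0.4979 -0.1581  0.1937 -0.0957  0.4551 -0.6517]]
(np.float64(383.3243541632315), np.float64(170.0097931401316))
(np.float64(384.2319384303526), np.float64(157.88881826629944))
156 [ 52  62  68  66  90 106 119 120 120 118 119 106 111 148 172 171 167 170
 159 164 162 191]
160 [179 179 172 143  98 111 118 117 125 120 114 106 115 159 155 150 152 148
 135 146 167 205]
164 [173 174 166 134 102 113 126 124 127 122 115  98 117 153 152 160 155 153
 159 161 160 159]
168 [150 152 151 129 110 115 127 125 126 118 115  99 126 154 156 157 160 151
 155 152 156 154]
[117 119 118 117 114 114 114 120 112 115 121 112 116 115 107 102 101 114
 143 150 157 154 149 160 154 116  88 182 241 243]
```

View pics/near.png

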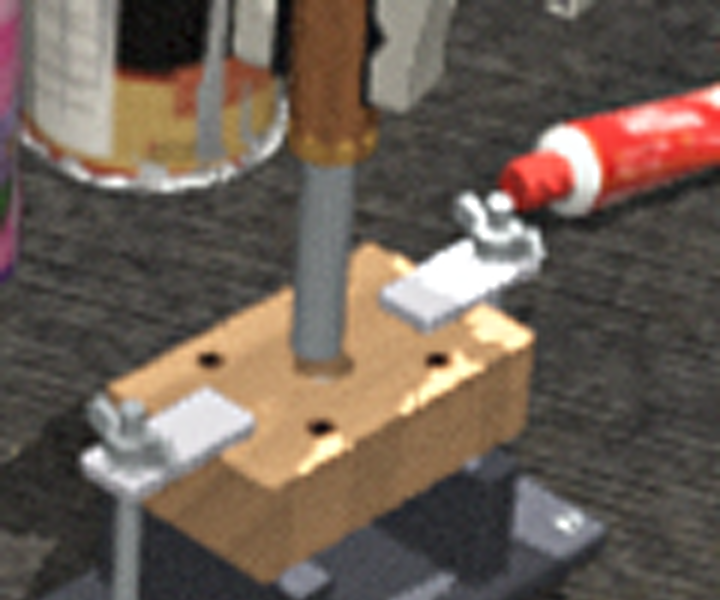

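>>> {"name": "jog_arm", "arguments": {"travel": [[0.001, 0.0015, 0], [0.001, 0.0015, 0.002], [0.001, 0.0015, 0.003], [0.001, 0.0015, 0.004], [0.001, 0.0015, 0.005], [0.001, 0.0015, 0.006], [0.001, 0.0015, 0.007], [0.001, 0.0015, 0.008], [0.001, 0.0015, 0.009], [0.001, 0.0015, 0.009]], "dr": [[0, 0, 0], [0, 0, 0], [0, 0, 0], [0, 0, 0], [0, 0, 0], [0, 0, 0], [0, 0, 0], [0, 0, 0], [0, 0, 0], [0, 0, 0]], "claw": [0, 0, 0, 0, 0, 0, 0, 0, 0, 0]}}

```text
time_s: 11.75
tcp_pos: [0.497, -0.1585, 0.189]
eef_rot: [180.0, -0.0, -97.1]
contact_force: [-0.6, -1.4, -2.4]
gripper_width: 0.0259
gripper_force: 40.0
```

>>> {"name": "jog_arm", "arguments": {"travel": [[0, 0, 0.001], [0, 0, 0.002], [0, 0, 0.003], [0, 0, 0.004], [0, 0, 0.005], [0, 0, 0.006], [0, 0, 0.007], [0, 0, 0.008], [0, 0, 0.008], [0, 0, 0.008]], "dr": [[0, 0, 0], [0, 0, 0], [0, 0, 0], [0, 0, 0], [0, 0, 0], [0, 0, 0], [0, 0, 0], [0, 0, 0], [0, 0, 0], [0, 0, 0]], "claw": [0, 0, 0, 0, 0, 0, 0, 0, 0, 0]}}

```text
time_s: 13.0
tcp_pos: [0.4968, -0.1585, 0.1849]
eef_rot: [180.0, -0.0, -97.2]
contact_force: [-1.5, -1.6, -1.2]
gripper_width: 0.0261
gripper_force: 40.0
```

>>> {"name": "jog_arm", "arguments": {"travel": [[0, 0, 0.002], [0, 0, 0.004], [0, 0, 0.006], [0, 0, 0.008], [0, 0, 0.01], [0, 0, 0.012], [0, 0, 0.014], [0, 0, 0.016], [0, 0, 0.018], [0, 0, 0.02]], "dr": [[0, 0, 0], [0, 0, 0], [0, 0, 0], [0, 0, 0], [0, 0, 0], [0, 0, 0], [0, 0, 0], [0, 0, 0], [0, 0, 0], [0, 0, 0]], "claw": [0, 0, 0, 0, 0, 0, 0, 0, 0, 0]}}

```text
time_s: 14.25
tcp_pos: [0.497, -0.1587, 0.1761]
eef_rot: [-180.0, -0.0, -97.1]
contact_force: [-7.0, -0.1, 8.7]
gripper_width: 0.0257
gripper_force: 40.0
```

>>> {"name": "jog_arm", "arguments": {"travel": [[0, 0.001, 0.002], [0, 0.0015, 0.004], [0, 0.0015, 0.006], [0, 0.0015, 0.008], [0, 0.0015, 0.01], [0, 0.0015, 0.012], [0, 0.0015, 0.014], [0, 0.0015, 0.016], [0, 0.0015, 0.018], [0, 0.0015, 0.02]], "dr": [[0, 0, 0], [0, 0, 0], [0, 0, 0], [0, 0, 0], [0, 0, 0], [0, 0, 0], [0, 0, 0], [0, 0, 0], [0, 0, 0], [0, 0, 0]], "claw": [0, 0, 0, 0, 0, 0, 0, 0, 0, 0]}}

```text
time_s: 15.5
tcp_pos: [0.4968, -0.1587, 0.1664]
eef_rot: [-179.9, -0.0, -97.1]
contact_force: [-6.2, -1.7, 11.0]
gripper_width: 0.0259
gripper_force: 40.0
```

>>> {"name": "jog_arm", "arguments": {"travel": [[0, 0.001, 0.002], [0, 0.0015, 0.004], [0, 0.0015, 0.006], [0, 0.0015, 0.008], [0, 0.0015, 0.01], [0, 0.0015, 0.012], [0, 0.0015, 0.014], [0, 0.0015, 0.016], [0, 0.0015, 0.018], [0, 0.0015, 0.02]], "dr": [[0, 0, 0], [0, 0, 0], [0, 0, 0], [0, 0, 0], [0, 0, 0], [0, 0, 0], [0, 0, 0], [0, 0, 0], [0, 0, 0], [0, 0, 0]], "claw": [0, 0, 0, 0, 0, 0, 0, 0, 0, 0]}}

```text
time_s: 16.75
tcp_pos: [0.4966, -0.1586, 0.1566]
eef_rot: [-179.8, -0.0, -97.1]
contact_force: [-6.1, -1.8, 9.4]
gripper_width: 0.0256
gripper_force: 40.0
```

>>> {"name": "jog_arm", "arguments": {"travel": [[0, 0.001, 0.002], [0, 0.001, 0.004], [0, 0.001, 0.006], [0, 0.001, 0.008], [0, 0.001, 0.01], [0, 0.001, 0.012], [0, 0.001, 0.014], [0, 0.001, 0.016], [0, 0.001, 0.018], [0, 0.001, 0.02]], "dr": [[0, 0, 0], [0, 0, 0], [0, 0, 0], [0, 0, 0], [0, 0, 0], [0, 0, 0], [0, 0, 0], [0, 0, 0], [0, 0, 0], [0, 0, 0]], "claw": [0, 0, 0, 0, 0, 0, 0, 0, 0, 0]}}

```text
time_s: 18.0
tcp_pos: [0.4964, -0.1586, 0.1467]
eef_rot: [-179.8, -0.0, -97.1]
contact_force: [-4.3, -1.8, 9.6]
gripper_width: 0.0259
gripper_force: 40.0
```

>>> {"name": "jog_arm", "arguments": {"travel": [[0, 0, 0.001], [0, 0, 0.0015], [0, 0, 0.002], [0, 0, 0.0025], [0, 0, 0.003], [0, 0, 0.0035], [0, 0, 0.0035], [0, 0, 0.0035], [0, 0, 0.0035], [0, 0, 0.0035]], "dr": [[0, 0, 0], [0, 0, 0], [0, 0, 0], [0, 0, 0], [0, 0, 0], [0, 0, 0], [0, 0, 0], [0, 0, 0], [0, 0, 0], [0, 0, 0]], "claw": [0, 0, 0, 0, 0, 0, 0, 0, 0, 0]}}

```text
time_s: 19.25
tcp_pos: [0.4964, -0.1585, 0.1447]
eef_rot: [-179.8, -0.0, -97.1]
contact_force: [-2.9, -2.9, 6.6]
gripper_width: 0.0258
gripper_force: 40.0
```

>>> {"name": "jog_arm", "arguments": {"travel": [[0, 0, 0.0005], [0, 0, 0.0005], [0, 0, 0.001], [0, 0, 0.001], [0, 0, 0.0015], [0, 0, 0.0015], [0, 0, 0.0015], [0, 0, 0.0015], [0, 0, 0.0015], [0, 0, 0.0015]], "dr": [[0, 0, 0], [0, 0, 0], [0, 0, 0], [0, 0, 0], [0, 0, 0], [0, 0, 0], [0, 0, 0], [0, 0, 0], [0, 0, 0], [0, 0, 0]], "claw": [0, 0, 0, 0, 0, 0, 0, 0, 0, 0]}}

```text
time_s: 20.5
tcp_pos: [0.4965, -0.1585, 0.1439]
eef_rot: [-179.8, -0.0, -97.1]
contact_force: [-3.7, -2.0, 7.3]
gripper_width: 0.0258
gripper_force: 40.0
```

>>> {"name": "jog_arm", "arguments": {"travel": [[0, 0, 0.0005], [0, 0, 0.0005], [0, 0, 0.001], [0, 0, 0.001], [0, 0, 0.0015], [0, 0, 0.0015], [0, 0, 0.0015], [0, 0, 0.0015], [0, 0, 0.0015], [0, 0, 0.0015]], "dr": [[0, 0, 0], [0, 0, 0], [0, 0, 0], [0, 0, 0], [0, 0, 0], [0, 0, 0], [0, 0, 0], [0, 0, 0], [0, 0, 0], [0, 0, 0]], "claw": [0, 0, 0, 0, 0, 0, 0, 0, 0, 0]}}

```text
time_s: 21.75
tcp_pos: [0.4964, -0.1585, 0.1432]
eef_rot: [-179.8, -0.0, -97.1]
contact_force: [-4.3, -2.4, 8.5]
gripper_width: 0.0255
gripper_force: 40.0
```

>>> {"name": "jog_arm", "arguments": {"travel": [[0, 0, 0.0005], [0, 0, 0.0005], [0, 0, 0.001], [0, 0, 0.001], [0, 0, 0.001], [0, 0, 0.001], [0, 0, 0.001], [0, 0, 0.001], [0, 0, 0.001], [0, 0, 0.001]], "dr": [[0, 0, 0], [0, 0, 0], [0, 0, 0], [0, 0, 0], [0, 0, 0], [0, 0, 0], [0, 0, 0], [0, 0, 0], [0, 0, 0], [0, 0, 0]], "claw": [0, 0, 0, 0, 0, 0, 0, 0, 0, 0]}}

```text
time_s: 23.0
tcp_pos: [0.4965, -0.1586, 0.1431]
eef_rot: [-179.8, -0.0, -97.1]
contact_force: [-5.7, -1.6, 11.2]
gripper_width: 0.0257
gripper_force: 40.0
```

Run:
```python
from h import *
c=r.capture("scene"); np.savez("scene3.npz",**c)
W=cloud(c); v,u=np.mgrid[0:480,0:640]
cv2.imwrite("pics/down.png",cv2.resize(c["pixels"][85:245,325:435,::-1],(412,600),interpolation=cv2.INTER_CUBIC))
s=r.get_state(); print(s["time_s"],s["tcp_pos"],s["contact_force"])
```

```text
23.05 [ 0.49648079 -0.15860097  0.14315735] [-4.85276632 -1.50053764 12.08735507]
```

View pics/down.png

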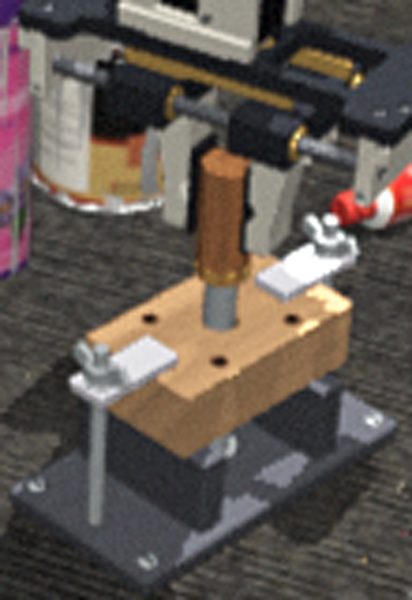

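>>> {"name": "jog_arm", "arguments": {"travel": [[0, 0, 0.0005], [0, 0, 0.0005], [0, 0, 0.001], [0, 0, 0.001], [0, 0, 0.001], [0, 0, 0.001], [0, 0, 0.001], [0, 0, 0.001], [0, 0, 0.001], [0, 0, 0.001]], "dr": [[0, 0, 0], [0, 0, 0], [0, 0, 0], [0, 0, 0], [0, 0, 0], [0, 0, 0], [0, 0, 0], [0, 0, 0], [0, 0, 0], [0, 0, 0]], "claw": [0, 0, 0, 0, 0, 0, 0, 0, 0, 0]}}

```text
time_s: 24.3
tcp_pos: [0.4965, -0.1586, 0.143]
eef_rot: [-179.8, -0.0, -97.1]
contact_force: [-6.4, -1.4, 14.5]
gripper_width: 0.0259
gripper_force: 40.0
```

>>> {"name": "jog_arm", "arguments": {"travel": [[0, 0, -0.005], [0, 0, -0.02], [0, 0, -0.05], [0, 0, -0.09], [0, 0, -0.14], [0, 0, -0.19], [0, 0, -0.24], [0, 0, -0.28], [0, 0, -0.3], [0, 0, -0.3]], "dr": [[0, 0, 0], [0, 0, 0], [0, 0, 0], [0, 0, 0], [0, 0, 0], [0, 0, 0], [0, 0, 0], [0, 0, 0], [0, 0, 0], [0, 0, 0]], "claw": [0, 0, 0, 0, 0, 0, 0, 0, 0, 0]}}

```text
time_s: 25.55
tcp_pos: [0.4954, -0.158, 0.2915]
eef_rot: [-179.9, 0.0, -97.1]
contact_force: [-1.3, -0.1, -2.7]
gripper_width: 0.0256
gripper_force: 40.0
```

>>> {"name": "jog_arm", "arguments": {"travel": [[-0.04, 0.001, 0], [-0.1, 0.004, 0], [-0.19, 0.008, 0], [-0.29, 0.012, 0], [-0.39, 0.016, 0], [-0.49, 0.02, 0], [-0.59, 0.024, 0], [-0.69, 0.028, 0], [-0.78, 0.032, 0], [-0.84, 0.0345, 0]], "dr": [[0, 0, 0], [0, 0, 0], [0, 0, 0], [0, 0, 0], [0, 0, 0], [0, 0, 0], [0, 0, 0], [0, 0, 0], [0, 0, 0], [0, 0, 0]], "claw": [0, 0, 0, 0, 0, 0, 0, 0, 0, 0]}}

```text
time_s: 26.8
tcp_pos: [0.5297, 0.2625, 0.2894]
eef_rot: [179.9, -0.1, -97.1]
contact_force: [0.2, 0.7, -1.6]
gripper_width: 0.0257
gripper_force: 40.0
```

>>> {"name": "jog_arm", "arguments": {"travel": [[-0.06, 0.003, 0], [-0.09, 0.004, 0], [-0.099, 0.004, 0], [-0.099, 0.004, 0.04], [-0.099, 0.004, 0.09], [-0.099, 0.004, 0.13], [-0.099, 0.004, 0.15], [-0.099, 0.004, 0.16], [-0.099, 0.004, 0.16], [-0.099, 0.004, 0.16]], "dr": [[0, 0, 0], [0, 0, 0], [0, 0, 0], [0, 0, 0], [0, 0, 0], [0, 0, 0], [0, 0, 0], [0, 0, 0], [0, 0, 0], [0, 0, 0]], "claw": [0, 0, 0, 0, 0, 0, 0, 0, 0, 0]}}

```text
time_s: 28.05
tcp_pos: [0.5347, 0.3102, 0.2117]
eef_rot: [-179.9, 0.1, -97.1]
contact_force: [0.1, -0.5, -2.6]
gripper_width: 0.026
gripper_force: 40.0
```

Run:
```python
from h import *
c=r.capture("scene"); np.savez("scene4.npz",**c)
cv2.imwrite("pics/rackret.png",cv2.resize(c["pixels"][240:400,170:330,::-1],(600,600),interpolation=cv2.INTER_CUBIC))
s=r.get_state(); print(s["time_s"],s["tcp_pos"],s["eef_rot"],s["contact_force"])
print([(np.round(d["at"],1),round(d["conf"],2)) for d in r.tip_of("thick_drift_nose","scene")])
W=cloud(c); v,u=np.mgrid[0:480,0:640]
from scipy.optimize import least_squares
m=(W[...,2]>.11)&(W[...,2]<.19)&(np.hypot(W[...,0]-.535,W[...,1]-.311)<.02); P=W[m]
s=least_squares(lambda p:np.hypot(P[:,0]-p[0]-p[2]*(P[:,2]-.12),P[:,1]-p[1]-p[3]*(P[:,2]-.12))-.0083,[.534,.311,0,0],loss='soft_l1',f_scale=.001); print(m.sum(),np.round(s.x,4),P[:,2].min())
```

```text
28.1 [0.53467474 0.31026301 0.21161985] [-1.79951391e+02  5.32513567e-02 -9.71418297e+01] [-0.49006594  0.23175355 -2.64523316]
[(array([227.4, 327.5]), 0.83), (array([381.4, 209.2]), 0.65), (array([382.4, 167.3]), 0.29)]
438 [ 0.5347  0.3111 -0.0019  0.0026] 0.1157134812675692
```

View pics/rackret.png

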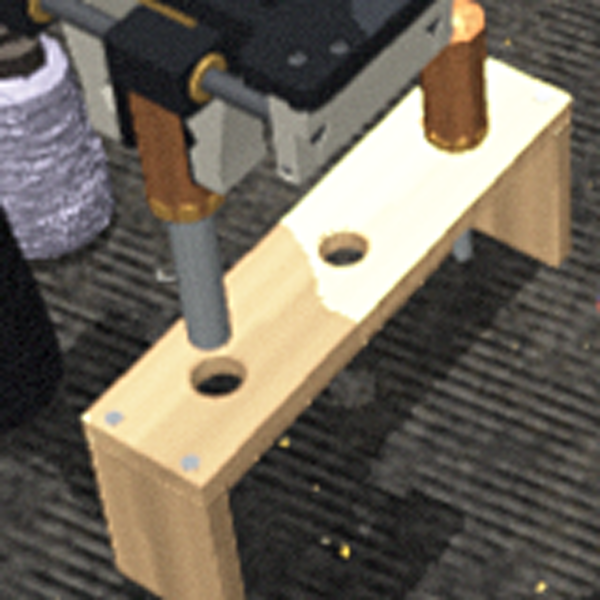

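Run:
```python
from h import *
c=dict(np.load("scene4.npz"))
p=c["pixels"]; C=np.array([.534,.311]); k=np.arange(-20,20,.2)/1000; X,Y=np.meshgrid(k,k)
q=(np.stack([C[0]+X,C[1]+Y,np.full_like(X,.095)],-1)-c["position"])@att(c)
uu=c["fx"]*q[...,0]/-q[...,2]+c["cx"]; vv=c["cy"]-c["fy"]*q[...,1]/-q[...,2]
g=cv2.remap(p,uu.astype(np.float32),vv.astype(np.float32),cv2.INTER_CUBIC).mean(2)
m=(g<.5*(g.min()+np.median(g))+20).astype(np.uint8); N,L,s,ce=cv2.connectedComponentsWithStats(m)
for i in range(1,N):
    if s[i,4]>300: print(s[i,:4]*.2,s[i,4]*.04,C*1000+ce[i]*.2-20,C*1000+(s[i,:2]+s[i,2:4]/2)*.2-20)
print(ontoz(c,np.array([228.1]),np.array([340.5]),.095))
def px(P):
    q=(np.array(P)-c["position"])@att(c); return c["fx"]*q[0]/-q[2]+c["cx"],c["cy"]-c["fy"]*q[1]/-q[2]
print(px((.5347,.3111,.115)),px((.5337,.3111,.115)))
P=p.mean(2)
for row in(310,320,328): print(row,P[row,214:240].astype(int))
```

```text
[25.4  0.  14.6 12.6] 126.96000000000001 [546.54253308 296.49924386] [546.7 297.3]
[ 9.6 16.8 19.  14.6] 174.92000000000002 [531.8974617  315.38911502] [533.1 315.1]
[[0.53215191 0.31316653 0.095     ]]
(np.float64(225.78828606961343), np.float64(329.3414557487296)) (np.float64(226.41228268365222), np.float64(329.5934367875117))
310 [ 73  86  87 112 122 128 123 128 119 125 119 115 104  98  81  61  46  63
 110 183 217 217 212 215 217 220]
320 [ 91  89  80  72  93 120 119 127 127 130 122 122 116 109  93  85 136 228
 227 220 220 217 214 217 216 216]
328 [126 191 221 217 216 197 113 116 123 129 121 126 122 120 107 100  86 125
 222 223 221 217 210 205 203 203]
```

>>> {"name": "jog_arm", "arguments": {"travel": [[-0.002, 0.003, 0], [-0.002, 0.003, 0.01], [-0.002, 0.003, 0.02], [-0.002, 0.003, 0.03], [-0.002, 0.003, 0.035], [-0.002, 0.003, 0.04], [-0.002, 0.003, 0.043], [-0.002, 0.003, 0.046], [-0.002, 0.003, 0.05], [-0.002, 0.003, 0.054]], "dr": [[0, 0, 0], [0, 0, 0], [0, 0, 0], [0, 0, 0], [0, 0, 0], [0, 0, 0], [0, 0, 0], [0, 0, 0], [0, 0, 0], [0, 0, 0]], "claw": [0, 0, 0, 0, 0, 0, 0, 0, 0, 0]}}

```text
time_s: 29.4
tcp_pos: [0.533, 0.3112, 0.1837]
eef_rot: [-180.0, 0.0, -97.1]
contact_force: [-0.0, 0.5, -1.4]
gripper_width: 0.0259
gripper_force: 40.0
```

>>> {"name": "jog_arm", "arguments": {"travel": [[0, 0, 0.01], [0, 0, 0.025], [0, 0, 0.045], [0, 0, 0.065], [0, 0, 0.085], [0, 0, 0.1], [0, 0, 0.112], [0, 0, 0.12], [0, 0, 0.126], [0, 0, 0.126]], "dr": [[0, 0, 0], [0, 0, 0], [0, 0, 0], [0, 0, 0], [0, 0, 0], [0, 0, 0], [0, 0, 0], [0, 0, 0], [0, 0, 0], [0, 0, 0]], "claw": [0, 0, 0, 0, 0, 0, 0, 0, 0, 0]}}

```text
time_s: 30.65
tcp_pos: [0.533, 0.3112, 0.1207]
eef_rot: [180.0, -0.0, -97.1]
contact_force: [-0.8, 0.5, -2.1]
gripper_width: 0.0254
gripper_force: 40.0
```

>>> {"name": "jog_arm", "arguments": {"travel": [[0, 0, 0.001], [0, 0, 0.002], [0, 0, 0.003], [0, 0, 0.004], [0, 0, 0.004], [0, 0, 0.004], [0, 0, 0.004], [0, 0, 0.004], [0, 0, 0.004], [0, 0, 0.004]], "dr": [[0, 0, 0], [0, 0, 0], [0, 0, 0], [0, 0, 0], [0, 0, 0], [0, 0, 0], [0, 0, 0], [0, 0, 0], [0, 0, 0], [0, 0, 0]], "claw": [0, 0, 0, 0, 0, 0, 0, 0, 0, 0]}}

```text
time_s: 31.9
tcp_pos: [0.533, 0.3112, 0.1188]
eef_rot: [-180.0, 0.0, -97.1]
contact_force: [0.3, -0.0, -2.2]
gripper_width: 0.0259
gripper_force: 40.0
```

>>> {"name": "jog_arm", "arguments": {"travel": [[0, 0, 0.001], [0, 0, 0.002], [0, 0, 0.002], [0, 0, 0.002], [0, 0, 0.002], [0, 0, 0.002], [0, 0, 0.002], [0, 0, 0.002], [0, 0, 0.002], [0, 0, 0.002]], "dr": [[0, 0, 0], [0, 0, 0], [0, 0, 0], [0, 0, 0], [0, 0, 0], [0, 0, 0], [0, 0, 0], [0, 0, 0], [0, 0, 0], [0, 0, 0]], "claw": [0, 0, 0, 0.4, 0.5, 0.7, 0.8, 0.8, 0.8, 0.8]}}

```text
time_s: 33.15
tcp_pos: [0.533, 0.3112, 0.1178]
eef_rot: [-180.0, 0.0, -97.1]
contact_force: [0.3, 0.5, 0.2]
gripper_width: 0.07
gripper_force: 0.0
```

>>> {"name": "jog_arm", "arguments": {"travel": [[0, 0, 0], [0, 0, 0], [0, 0, -0.03], [0, 0, -0.1], [0, 0, -0.2], [0, 0, -0.28], [0, 0, -0.3], [0.06, 0, -0.3], [0.16, 0, -0.3], [0.24, 0, -0.3]], "dr": [[0, 0, 0], [0, 0, 0], [0, 0, 0], [0, 0, 0], [0, 0, 0], [0, 0, 0], [0, 0, 0], [0, 0, 0], [0, 0, 0], [0, 0, 0]], "claw": [0.8, 0.8, 0.8, 0.8, 0.8, 0.8, 0.8, 0.8, 0.8, 0.8]}}

```text
time_s: 34.4
tcp_pos: [0.5174, 0.1906, 0.2679]
eef_rot: [180.0, -0.0, -97.1]
contact_force: [1.4, 0.3, -0.0]
gripper_width: 0.0704
gripper_force: 0.0
```

Run:
```python
from h import *
c=r.capture("scene"); cv2.imwrite("pics/final.png",c["pixels"][130:430,130:530,::-1])
W=cloud(c); z=W[...,2]
for x,y in((.534,.311),(.515,.1625)):
    m=(np.hypot(W[...,0]-x,W[...,1]-y)<.02)&(z>.1)&(z<.2); P=W[m]; t=P[P[:,2]>P[:,2].max()-.006]; print(m.sum(),np.median(t[:,2]),P[:,2].max(),t.mean(0))
s=r.get_state(); print(s["time_s"],s["tcp_pos"],s["contact_force"],s["gripper_width"])
```

```text
797 0.15610493748145976 0.15944105758162952 [0.53174354 0.31339887 0.15614025]
665 0.15615237041967606 0.15917512595707983 [0.51496288 0.16394897 0.15609545]
34.45 [0.51633376 0.1871337  0.26830188] [-2.05857509 -3.21254777 -1.32790027] 0.0700467366919463
```

View pics/final.png

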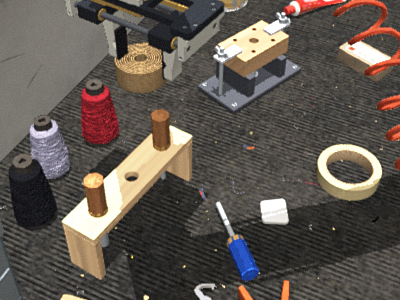

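Run:
```python
from h import *
for i in(1,2,3,4):
    p=np.load(f"scene{i}.npz")["pixels"][264:300,338:364].astype(int); print(i,((p[...,2]-p[...,0])>60).sum())
s=r.get_state(); print(s["qd"].round(2),s["contact_force"])
print(r.close_job())
```

```text
1 0
2 0
3 0
4 0
[ 1.81  1.54  2.72 -0.06 -0.16 -4.01] [-2.05857509 -3.21254777 -1.32790027]
the job is handed in; nothing more can be done
None
```

The job is handed in at about 34.5 s, and no verdict came back: the sleeve is pressed down onto the foot, with at most about 15 N showing at the readings, and both drifts hang seated in the rack. One flaw: the blue look-alike, upright at the start, was already gone from its place by the first picture after I had gripped and carried the thick drift. It now lies on the bench, and I don't know whether I knocked it or it fell by itself.

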